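# Draw the hot battery pack out of a fighting robot

## Robot

A 7-joint arm with a two-finger parallel gripper is mounted at the origin on the work surface. World frame = base frame: x ahead of the robot, y to its left, z up, the work surface at z = 0. Lengths are in m, angles in rad, forces in N, time in s.
With the tool pointing down it reaches from about 0.4 to 0.875 m from the base axis. Payload 19.3 kg.
Tool frame: the origin (TCP) lies midway between the tips of the shut fingers; the grasp point (between the pads) lies 19 mm behind it; z points along the fingers, y is the line along which they close (so a half turn about z gives the same grasp; the last joint's range is limited). The gripper opens to 85 mm and grips with 20 to 120 N. Pads are 22 mm wide; open, the fingers measure 114 mm over their backs; the gripper's body (76 mm by 85 mm) begins 54 mm behind the grasp point. The pads swing forward as they close: fully open they stand 13 mm farther back than shut.
Start: joints at [1.131, 0.521, -0.036, 1.599, 0.021, 1.021, -0.113], TCP at [0.226, -0.583, 0.231] pointing down, gripper open.
Joint ranges: [-2.91, 2.91], [-0.3, 2.13], [-1.5, 1.42], [0.17, 2.43], [-1.26, 4.41], [0.16, 1.93], [-2.52, 2.52]. Speed limits (rad/s): [1.89, 1.89, 2.39, 2.39, 3.01, 3.01, 3.01].

## Interface

Orientations are given as [roll, pitch, yaw] about the fixed x, y, z axes, in that order (R = Rz(yaw) Ry(pitch) Rx(roll)).
In Python, from workcell import bot gives the robot as it stands.
- The arm moves only by the tool move_arm, never from a script. Its argument "series" is a list of rows, each a list of 3 entries, a list of its own where there are three numbers: the shift along the tool's x, y, z in cm, then the turn, a rotation vector about the tool's x, y, z in rad, then the opening in per cent of the stroke, from 0 (shut) to 100 (fully open). A call has 1 to 20 rows; each row is the pose to reach, as a shift and turn from the pose commanded when the call began, along the tool's axes at that moment; what a row does not reach only later rows make up. A row lasts 1/12 s, in which the tool goes at most 41.7 mm and 7.16 degrees, less where a joint would pass 70% of its speed; a pose out of reach is approached as far as the arm can. A call with a gripper value outside its range is refused whole. The fingers move at their own pace and stop on an object; "squeeze" is the grip in N (left out, the last holds). Time passes only in rows, so rows that repeat a pose let the fingers close. It gives the time, the measured TCP pose, the force, the opening and the grip force at its end, in the units of the state.
- bot.observe(): the state, without advancing time (a new reading comes with each control period).
- bot.grab_frame(name): name is "scene" or "top" or "wrist"; returns (picture, depth): 384x512x3 uint8, red, green, blue; 384x512 float32, m along the optical axis (not along the pixel's ray), 0 where there is no reading.
- bot.camera_params(name): a dict with "fovy" (degrees; the focal length in pixels is half the picture's height over the tangent of half this angle, whatever the lens; pixels are square), "cx", "cy" (the principal point, pixels), "R" (3x3) and "t" (3): a world point X has camera coordinates R X + t; the wrist camera has in their place "tool_from_camera" (4x4, takes a point from camera to tool coordinates, whose origin is the TCP and whose axes are the flange's). Camera axes: x right, y down, z forward; pixel columns grow to the right and rows downward; lengths in m; the calibration is good to about 2 mm. A picture is of the moment at which its call begins: read the wrist's pose just before it. camera_params takes no time and is no camera call.
- bot.job_done(): hands the job in; it is judged then, once.
Trained networks look in the newest picture that a camera, given by its name, has taken for a name from the list of things; names that differ only in an ending like _2 or _b are one class to them, and where a whole thing is asked for, a point or a joint stands for the part that bears it (a point fixed in the world has none). Each returns a list of dicts, best first, with "conf" (0 to 1); they miss things now and then, are a little off and sometimes report something else, mostly with a low value. They report only what shows in the picture. A call takes as long as a camera call. They do not tell look-alikes from the thing itself.
- bot.find_in(camera, thing): "bbox" ([left, top, right, bottom] in pixels, round what is visible of it).
- bot.trace(camera, thing): "mask" (384x512 bool, what is visible of it) and "bbox" ([left, top, right, bottom] in pixels, round what is visible of it).
The state is a dict: "clock": time; "qpos": joint angles; "qd": joint speeds; "joint_efforts": joint torques, N m; "position": TCP position; "tool_rot": TCP orientation; "force": force on the tool from outside, world axes, zero at the start; "moment": the same for the moment, N m; "grip_width": finger opening in m; "finger_force": force on a finger pad.
Only numpy, scipy, OpenCV 4.12 (cv2) and the standard library are available. Lean on these libraries where they do the work, as an engineer would, in place of code of your own. Each camera call takes 0.05 s, during which the arm holds its last target. There are 200 camera calls.

## Task

The fighting robot is just back from a bout and its battery pack must come out: press the rocker latch on the deck until it snaps over, then reach into the bay with the draw hook, catch the pack's drawbar and draw the pack right out, to stand upright on the bench just outside the mouth. The pack may be hot, so touch it with nothing but the hook. Then unhook, lay the draw hook flat on the bench clear of pack and robot, and leave the transmitter, tape and screwdriver where they are.

Things in the scene. Friction and masses are not known exactly. Their poses are not given: they have to be found in the camera images.
- chassis: Fighting robot, fixed to the bench: white frame 244 mm wide (x), 375 mm long (y), clear deck with top face 56 mm above the bench; wheels of 96 mm at both x sides (x = 128 to 164 mm either side, centred on y = +20, top at 98 mm), steel drum at +y end. Origin: bench level, middle of the bay's width. Turned at most 0.2 rad. The battery bay opens at its -y end, at y = -160 mm.
- bay_mouth (a point): Middle of the bay floor's edge at the mouth, 8 mm above the bench (a step down to the bench). Axes as the chassis: -y points out of the bay, the way the pack is drawn. The bay is a straight tunnel 75 mm wide (x), 43 mm high, 190 mm deep (to +y), walls 18 mm thick, under the 5 mm clear deck.
- latch (a joint): Angle (rad) of the steel rocker latch on the deck: 0 locked (its tongue hangs in the bay just in front of the pack, on the +x side), 0.35 released (tongue clear above the pack). An over-centre spring: pushing the pad down takes about 7 N at first, then less and less; past 0.175 (5 mm of pad travel) it snaps over by itself and stays.
- latch_pad (a point): Centre of the top face of the latch's ribbed thumb pad, 30 x 26 mm, level at 67 mm above the bench when locked, about 10 mm lower when released. At x = +92, y = -100 mm from the chassis origin; the rocker's pivot is 28 mm to its -x side, along the chassis's y.
- pack: Battery pack, a black box 72 mm wide (x), 110 mm long (y), 40 mm high, 0.3 to 0.65 kg, loose in the bay, with a fixed steel drawbar on its front (-y) end. Origin: centre of the underside. At the start its front face is 65 to 77 mm inside the mouth.
- pack_bar (a point): Middle of the pack's drawbar: an upright round bar of 8 mm diameter, 26 mm in front of the pack's front face (22 mm free gap behind it), half way across the pack, 21 mm above the pack's underside. The two arms that hold it above and below leave a free height of 20 mm (10 mm above and below this point) for the hook.
- hook: Draw hook, loose, flat on the bench, 183 mm long, 0.15 kg. Origin: underside of the handle's middle. Black handle along its x, 85 long, 24 wide, 22 mm high; from its +x end a 6 mm steel rod runs along x, 11 mm above the underside, to x = 137.5 mm, then cranks to its -y, leaning a little back, ending at y = -17 mm. At the start +x points to world +y within 0.5 rad.
- hook_grip (a point): Good place to grip the handle, on its centre line 5 mm to +x of the handle's middle (its centre of mass is about here), 11 mm above its underside; grip across the 24 mm width.
- hook_tip (a point): The corner of the draw hook where the rod turns into the crank, on the rod's centre line (x = 137.5, y = 0, 11 mm above the underside). Same axes as the draw hook.
- transmitter: Bystander: black radio transmitter lying on its back, 165 x 185 x 50 mm, two sticks up to 96 mm. Origin: centre of the underside.
- tape: Bystander: roll of paper tape, 104 mm diameter, 48 mm high. Origin: centre of the underside.
- screwdriver: Bystander: screwdriver with black handle, 200 mm long. Origin: centre of the underside.
Mind the look-alikes: they are no part of the job. What is shaped like the hook but pink or turquoise is not meant.

How it is judged:
By the outcome, as a careful person would: the job done as asked, in the order asked, and still so for the second after the job is handed in, with the robot touching nothing.
It also fails if it takes over 72 s, if anything falls off the work surface, if the arm or the gripper's body presses on something with over 40 N, if the wrist force passes 120 N, or if a joint passes its speed limit or range.

## Working session

There is one attempt and no reset: what is moved stays moved. The work goes in short steps, Python scripts to look and compute and a tool call to move; the robot and the scene stay as the last step left them, time stands still between calls to the robot, and variables do not carry over. Pictures are saved under pics/ and viewed, at most 10 in all, crops included, and the job is handed in when it is done.

Besides the shell and the picture viewer there is one more tool, called after ">>>" as name(argument=value, ...), one argument or row to a line, values as JSON. move_arm: Moves the arm, as the interface text tells. Its arguments: {"type":"object","properties":{"series":{"type":"array"},"squeeze":{"type":"number"}},"required":["series"]}

```bash
mkdir -p pics; ls; cat > h.py <<'E'
import numpy as np, cv2
from workcell import bot
from scipy.spatial.transform import Rotation as Ro
def save(n,p): cv2.imwrite(f'pics/{n}.png',cv2.cvtColor(p,cv2.COLOR_RGB2BGR))
def cam(name,st=None):
    c=bot.camera_params(name); f=192/np.tan(np.radians(c['fovy'])/2)
    if name=='wrist':
        st=st or bot.observe(); T=np.eye(4); T[:3,:3]=Ro.from_euler('xyz',st['tool_rot']).as_matrix(); T[:3,3]=st['position']
        M=T@np.array(c['tool_from_camera']); return f,c['cx'],c['cy'],M
    M=np.eye(4); R=np.array(c['R']); M[:3,:3]=R.T; M[:3,3]=-R.T@np.array(c['t']); return f,c['cx'],c['cy'],M
def cloud(C,d):
    f,cx,cy,M=C; v,u=np.mgrid[:384,:512]
    P=np.stack([(u-cx)/f*d,(v-cy)/f*d,d],-1); return P@M[:3,:3].T+M[:3,3]
def proj(C,X):
    f,cx,cy,M=C; p=(np.asarray(X)-M[:3,3])@M[:3,:3]; return np.stack([p[...,0]/p[...,2]*f+cx,p[...,1]/p[...,2]*f+cy],-1)
def onz(C,u,v,z):
    f,cx,cy,M=C; r=M[:3,:3]@np.array([(u-cx)/f,(v-cy)/f,1]); return M[:3,3]+r*(z-M[2,3])/r[2]
E
python3 - <<'E'
from h import *
st=bot.observe(); print(st)
ims=[]
for n in('top','scene'):
    p,d=bot.grab_frame(n); ims.append(p); np.savez(f'{n}.npz',p=p,d=d); P=cloud(cam(n),d)
    print(n,cam(n)[3].round(3).tolist())
    for t in('chassis','latch','pack','pack_bar','hook','transmitter','tape','screwdriver'):
        for r in bot.trace(n,t)[:4]:
            m=r['mask']; print(t,round(r['conf'],2),np.round(r['bbox']).tolist(),np.median(P[m&(d>0)],0).round(3) if (m&(d>0)).any() else '',np.median(p[m],0))
    save(n,cv2.resize(p,(800,600)))
E
```

```text
pics
{'clock': 0.0, 'qpos': array([ 1.13077574,  0.52198939, -0.03630674,  1.6000178 ,  0.02119283,
        1.02112891, -0.11278509]), 'qd': array([-1.40275966e-03, -3.20192949e-04, -7.72723419e-06, -8.23300766e-04,
       -1.54105477e-03, -5.64263953e-04,  3.30459494e-03]), 'joint_efforts': array([ 7.90771392e-04, -9.27108407e+01,  1.97929189e+00, -3.69936311e+01,
        1.76413829e-02,  7.95203377e-03, -9.38050653e-05]), 'position': array([ 0.22573191, -0.58243353,  0.23073781]), 'tool_rot': array([-3.14043736e+00,  8.87159915e-05,  3.69804088e-01]), 'force': array([0.18565248, 0.47058294, 0.74315916]), 'moment': array([-0.01215974, -0.03114459, -0.04778006]), 'finger_force': 0.0, 'grip_width': 0.08564738125868541}
top [[0.028, -0.998, 0.049, 0.402], [-0.999, -0.027, 0.02, -0.113], [-0.019, -0.049, -0.999, 0.975], [0.0, 0.0, 0.0, 1.0]]
chassis 0.77 [62.0, 84.0, 217.0, 215.0] [0.543 0.199 0.056] [78. 77. 77.]
latch 0.64 [186.0, 114.0, 200.0, 149.0] [0.588 0.082 0.066] [138. 133. 125.]
pack_bar 0.48 [198.0, 59.0, 236.0, 100.0] [0.746 0.023 0.046] [160.5 149.  137. ]
hook 0.86 [393.0
[... 768 characters left out ...]
9.0, 171.0, 425.0, 273.0] [0.571 0.206 0.057] [123. 120. 109.]
chassis 0.51 [304.0, 212.0, 313.0, 238.0] [0.593 0.078 0.067] [154. 150. 138.]
latch 0.68 [302.0, 211.0, 318.0, 238.0] [0.595 0.077 0.068] [155. 153. 140.]
hook 0.79 [141.0, 139.0, 167.0, 179.0] [ 0.386 -0.484  0.02 ] [228. 118. 127.]
hook 0.59 [183.0, 185.0, 194.0, 207.0] [ 0.494 -0.329  0.022] [53. 42. 24.]
hook 0.56 [194.0, 117.0, 226.0, 150.0] [ 0.166 -0.297  0.017] [ 62.  154.5 118. ]
transmitter 0.77 [169.0, 244.0, 242.0, 323.0] [ 0.797 -0.206  0.05 ] [31. 28. 23.]
tape 0.74 [267.0, 254.0, 306.0, 294.0] [0.748 0.021 0.044] [184.5 171.5 149.5]
screwdriver 0.59 [121.0, 199.0, 132.0, 249.0] [ 0.583 -0.511  0.022] [57. 45. 30.]
```

View pics/top.png

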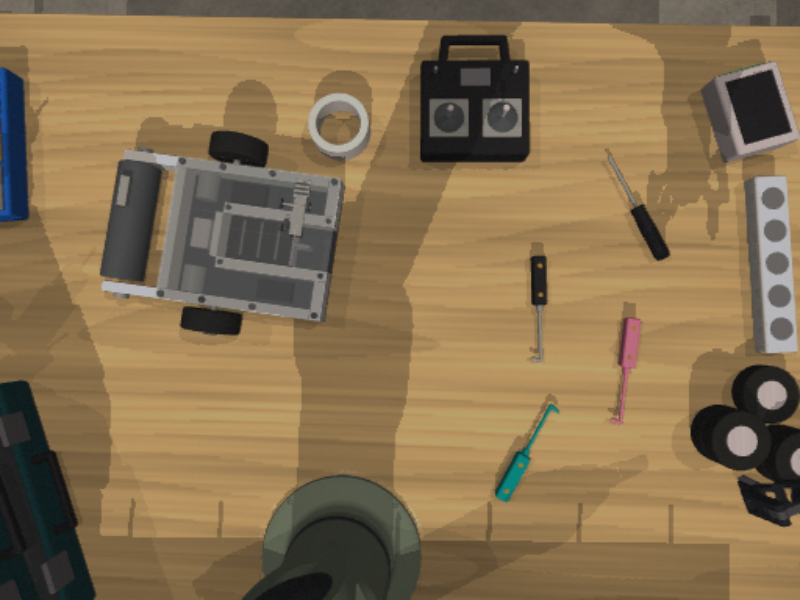

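The top picture shows the chassis at (225,235) with its mouth facing right (-y), and the latch at (300,205). The tape is at (340,125), the transmitter at (475,110) and the screwdriver at (637,215).

There are three hook candidates: black (540,305), pink (627,370) and turquoise (525,455). I choose the black one. Its rod points down in the picture (world -x), not +y as the text says, so I'll check it in a close crop.

```bash
python3 - <<'E'
from h import *
a=np.load('top.npz');b=np.load('scene.npz')
pa=cv2.resize(a['p'][155:240,320:375],(388,600),interpolation=cv2.INTER_CUBIC)
pb=cv2.resize(b['p'][150:220,165:215],(400,560),interpolation=cv2.INTER_CUBIC)
pb=cv2.copyMakeBorder(pb,0,40,0,0,cv2.BORDER_CONSTANT)
save('hookcrop',np.hstack([pa,pb]))
P=cloud(cam('top'),a['d'])
m=(P[...,2]>.008)&(P[...,2]<.04); m[:155]=0;m[240:]=0;m[:,:325]=0;m[:,370:]=0
print(m.sum()); v,u=np.nonzero(m); print(u.min(),u.max(),v.min(),v.max())
C=cam('top')
# chassis deck edges: points at z .05-.06
k=(P[...,2]>.048)&(P[...,2]<.062); k[:, :60]=0;k[:,225:]=0;k[:85]=0;k[215:]=0
Q=P[k][:,:2].astype(np.float32); print(k.sum(),cv2.minAreaRect(Q))
E
```

```text
403
340 349 164 231
10447 ((0.5560926795005798, 0.210054412484169), (0.38261669874191284, 0.3621829152107239), 83.49166870117188)
```

View pics/hookcrop.png

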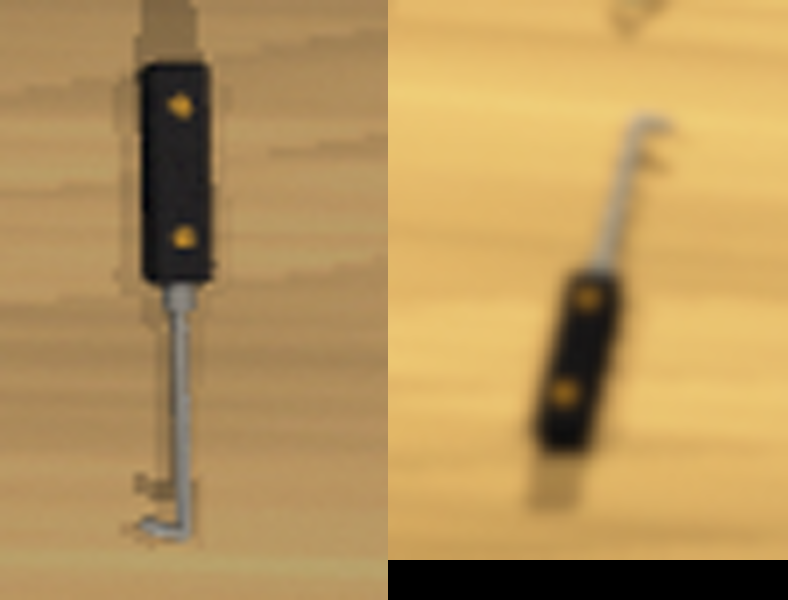

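The crop confirms the black-handled steel hook: handle at the top, rod pointing to world -x, crank towards +y (yaw about π). That matches the geometry of "crank to its -y". Next I'll go above the latch and mouth and look from close by.

```bash
cat >> h.py <<'E'
def tgt(pos,rpy):
    st=bot.observe(); R=Ro.from_euler('xyz',st['tool_rot']); G=Ro.from_euler('xyz',rpy)
    print('at',np.round(st['position'],4),np.round(st['tool_rot'],3),'q',np.round(st['qpos'],2),'F',np.round(st['force'],1),'t',round(st['clock'],2))
    print('shift cm',(R.inv().apply(np.array(pos)-st['position'])*100).round(2),'rot',(R.inv()*G).as_rotvec().round(3))
E
python3 - <<'E'
from h import *
tgt([.56,.02,.30],[np.pi,0,1.45]); print(np.round(bot.camera_params('wrist')['tool_from_camera'],3),bot.camera_params('wrist')['fovy'])
E
```

```text
at [ 0.2259 -0.5827  0.2313] [-3.142  0.     0.37 ] q [ 1.13  0.52 -0.04  1.6   0.02  1.02 -0.11] F [ 0.8  0.2 -0.2] t 0.9
shift cm [ 52.94 -44.12  -6.87] rot [-0.   -0.   -1.08]
[[-0.001 -0.959 -0.285  0.073]
 [ 1.    -0.001  0.001 -0.001]
 [-0.001 -0.285  0.959 -0.143]
 [ 0.     0.     0.     1.   ]] 68.80320053308608
```

>>> move_arm(
  series=[
    [[53,-44,-7],[0,0,-1.08],0],
    [[53,-44,-7],[0,0,-1.08],0],
    [[53,-44,-7],[0,0,-1.08],0],
    [[53,-44,-7],[0,0,-1.08],0],
    [[53,-44,-7],[0,0,-1.08],0],
    [[53,-44,-7],[0,0,-1.08],0],
    [[53,-44,-7],[0,0,-1.08],0],
    [[53,-44,-7],[0,0,-1.08],0],
    [[53,-44,-7],[0,0,-1.08],0],
    [[53,-44,-7],[0,0,-1.08],0],
    [[53,-44,-7],[0,0,-1.08],0],
    [[53,-44,-7],[0,0,-1.08],0],
    [[53,-44,-7],[0,0,-1.08],0],
    [[53,-44,-7],[0,0,-1.08],0],
    [[53,-44,-7],[0,0,-1.08],0],
    [[53,-44,-7],[0,0,-1.08],0],
    [[53,-44,-7],[0,0,-1.08],0],
    [[53,-44,-7],[0,0,-1.08],0],
    [[53,-44,-7],[0,0,-1.08],0],
    [[53,-44,-7],[0,0,-1.08],0],
  ],
)

```text
clock: 2.57
position: [0.5608, 0.0183, 0.3011]
tool_rot: [-3.141, 0.001, 1.449]
force: [-0.7, -0.1, -0.1]
grip_width: -0.0
finger_force: 0.0
```

```bash
python3 - <<'E'
from h import *
st=bot.observe(); print(st['position'],st['tool_rot'],st['qpos'].round(2),st['clock'])
p,d=bot.grab_frame('wrist'); C=cam('wrist',st); P=cloud(C,d); np.savez('w1.npz',p=p,d=d,M=C[3])
for t in('latch','latch_pad','pack','pack_bar','chassis','bay_mouth'):
    try:
      for r in bot.trace('wrist',t)[:3]:
        m=r['mask']&(d>0); print(t,round(r['conf'],2),np.round(r['bbox']),np.median(P[m],0).round(3))
    except Exception as e: print(t,e)
save('w1',cv2.resize(p,(800,600)))
E
```

```text
[0.56077299 0.01832635 0.30107176] [-3.14117537e+00  5.66750904e-04  1.44933977e+00] [ 0.25  0.39 -0.53  1.66  0.21  1.15 -0.46] 2.5667
latch 0.89 [240. 102. 309. 125.] [0.594 0.082 0.066]
latch_pad 0.9 [239. 102. 310. 123.] [0.592 0.082 0.066]
pack_bar 0.15 [ 67.   3. 374. 160.] [0.532 0.15  0.056]
chassis 0.6 [ 67.   2. 372. 159.] [0.532 0.15  0.056]
bay_mouth 0.9 [ 67.   2. 371. 164.] [0.532 0.15  0.056]
```

View pics/w1.png

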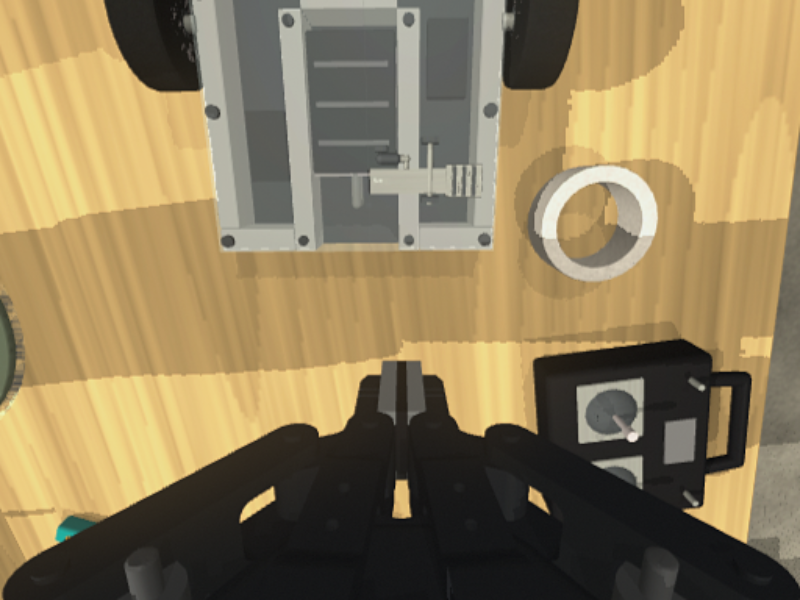

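The wrist view shows the mouth edge from (220,250) to (493,250) and the latch pad at (465,180). Through the deck I can see the pack face line at about row 175 and the drawbar around (358,200). I'll measure these.

```bash
python3 - <<'E'
from h import *
a=np.load('w1.npz'); p=a['p']; C=(192/np.tan(np.radians(bot.camera_params('wrist')['fovy'])/2),bot.camera_params('wrist')['cx'],bot.camera_params('wrist')['cy'],a['M'])
s=1.5625; f=lambda u,v,z: onz(C,u/s,v/s,z).round(4)
L=f(219,250,.056);R=f(494,250,.056); d=R-L; print('front corners',L,R,np.linalg.norm(d),'yaw',np.arctan2(d[1],d[0]))
L2=f(207,112,.056);
print('bolts front',f(228,240,.056),f(485,239,.056),'back',f(212,112,.056),f(490,110,.056))
print('pad',f(465,180,.067),'bar tip',f(358,204,.039),'face',f(330,175,.048), f(330,175,.048))
save('w1c',cv2.resize(p[85:170,180:320],(800,486),interpolation=cv2.INTER_CUBIC))
E
```

```text
front corners [0.4008 0.0448 0.056 ] [0.6439 0.0149 0.056 ] 0.24493186807763503 yaw -0.12238001357279885
bolts front [0.4108 0.0525 0.056 ] [0.6366 0.0257 0.056 ] back [0.4223 0.1564 0.056 ] [0.6477 0.1303 0.056 ]
pad [0.6215 0.0783 0.067 ] bar tip [0.5279 0.0683 0.039 ] face [0.5084 0.0961 0.048 ] [0.5084 0.0961 0.048 ]
```

View pics/w1c.png

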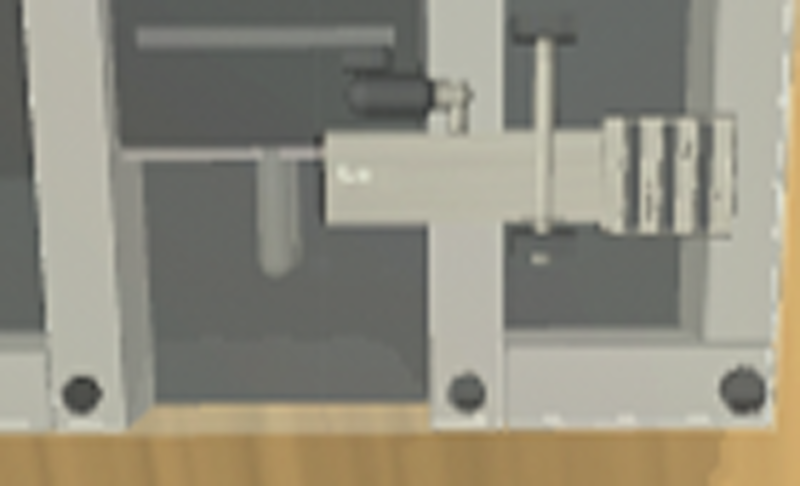

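Mouth middle is (0.522, 0.030) with chassis yaw -0.121, and the pad is at (0.621, 0.078), which agrees with the given geometry. The bar is about 39 mm inside the mouth. The crop also shows the latch locked and the drawbar at (278,215). Next I'll press the latch.

```bash
python3 - <<'E'
from h import *
tgt([.6215,.0783,.085],[np.pi,0,1.45]);tgt([.6215,.0783,.057],[np.pi,0,1.45])
E
```

```text
at [0.5609 0.0185 0.3014] [3.141 0.    1.449] q [ 0.25  0.39 -0.53  1.66  0.21  1.15 -0.46] F [0.6 0.3 0.4] t 2.92
shift cm [ 6.68  5.28 21.64] rot [ 0.     0.    -0.001]
at [0.5609 0.0185 0.3014] [3.141 0.    1.449] q [ 0.25  0.39 -0.53  1.66  0.21  1.15 -0.46] F [0.6 0.3 0.4] t 2.92
shift cm [ 6.68  5.28 24.44] rot [ 0.     0.    -0.001]
```

>>> move_arm(
  series=[
    [[6.7,5.3,18],[0,0,0],0],
    [[6.7,5.3,18],[0,0,0],0],
    [[6.7,5.3,18],[0,0,0],0],
    [[6.7,5.3,18],[0,0,0],0],
    [[6.7,5.3,18],[0,0,0],0],
    [[6.7,5.3,18],[0,0,0],0],
    [[6.7,5.3,18],[0,0,0],0],
    [[6.7,5.3,22.5],[0,0,0],0],
    [[6.7,5.3,22.5],[0,0,0],0],
    [[6.7,5.3,23],[0,0,0],0],
    [[6.7,5.3,23.3],[0,0,0],0],
    [[6.7,5.3,23.6],[0,0,0],0],
    [[6.7,5.3,23.9],[0,0,0],0],
    [[6.7,5.3,24.2],[0,0,0],0],
    [[6.7,5.3,24.4],[0,0,0],0],
    [[6.7,5.3,24.4],[0,0,0],0],
  ],
)

```text
clock: 4.25
position: [0.6224, 0.0791, 0.0583]
tool_rot: [3.14, -0.0, 1.45]
force: [-0.7, -1.3, 9.1]
grip_width: 0.0001
finger_force: 3.6
```

```bash
python3 - <<'E'
from h import *
tgt([.56,-.03,.26],[np.pi,0,1.45])
E
```

```text
at [0.6224 0.0791 0.0583] [ 3.14 -0.    1.45] q [ 0.06  0.77 -0.42  1.7   0.42  0.76 -0.69] F [-0.7 -1.3  9.1] t 4.25
shift cm [-11.58  -4.84 -20.18] rot [ 0.001 -0.    -0.   ]
```

>>> move_arm(
  series=[
    [[0,0,-4],[0,0,0],0],
    [[-3,-1,-8],[0,0,0],0],
    [[-6,-2,-12],[0,0,0],0],
    [[-9,-4,-16],[0,0,0],0],
    [[-11,-5,-20],[0,0,0],30],
    [[-11,-5,-20],[0,0,0],60],
    [[-11,-5,-20],[0,0,0],100],
  ],
)

```text
clock: 4.83
position: [0.5592, -0.0273, 0.2633]
tool_rot: [3.134, 0.001, 1.446]
force: [1.2, -0.8, 0.3]
grip_width: 0.0356
finger_force: 0.0
```

```bash
python3 - <<'E'
from h import *
st=bot.observe(); p,d=bot.grab_frame('wrist'); C=cam('wrist',st); P=cloud(C,d)
for z in (.067,.057):
    u,v=proj(C,np.array([.6215,.0783,z])).round().astype(int); print(z,u,v,np.median(P[v-3:v+4,u-3:u+4,2]), P[v,u])
# hook from top camera
a=np.load('top.npz'); T=cloud(cam('top'),a['d']); CT=cam('top')
m=np.zeros((384,512),bool); m[155:240,325:370]=1
h=m&(T[...,2]>.014)&(T[...,2]<.035)&(a['p'].sum(-1)<150); Q=T[h]; r=cv2.minAreaRect(Q[:,:2].astype(np.float32)); print('handle',r,Q[:,2].mean())
s=85/155; f=lambda cx,cy,z: onz(CT,320+cx*55/388,155+cy*85/600,z)
print('tip corner',f(183,533,.011),'crank end',f(147,522,.011),'rod base',f(181,300,.011),'handle corners',f(143,63,.022),f(208,63,.022),f(145,280,.022),f(212,280,.022))
tgt([.45,-.33,.20],[np.pi,0,np.pi])
E
```

```text
0.067 299 73 0.056464121777171805 [0.62338614 0.07941552 0.05720275]
0.057 297 74 0.057557296563940985 [0.62068468 0.07844001 0.05931462]
handle ((0.4823528230190277, -0.3264763057231903), (0.0831269919872284, 0.02210557833313942), 3.572009325027466) 0.02106320640387363
tip corner [ 0.34547502 -0.33428221  0.011     ] crank end [ 0.34924806 -0.32056551  0.011     ] rod base [ 0.43415107 -0.33212872  0.011     ] handle corners [ 0.52343348 -0.31383645  0.022     ] [ 0.5240622  -0.33841969  0.022     ] [ 0.44098415 -0.31594828  0.022     ] [ 0.44167087 -0.34117899  0.022     ]
at [ 0.5593 -0.0259  0.2608] [3.136e+00 1.000e-03 1.447e+00] q [ 0.33  0.42 -0.53  1.72  0.25  1.05 -0.41] F [ 0.3  0.5 -0. ] t 4.88
shift cm [-31.53  -7.12   6.06] rot [ 0.003  0.005 -1.695]
```

The latch has snapped over: its pad now reads 57 mm high. The hook handle's middle is at (0.4825, -0.327), with yaw about π+0.05.

```bash
python3 - <<'E'
from h import *
tgt([.4775,-.3276,.15],[np.pi,0,3.193])
E
```

```text
at [ 0.5593 -0.0259  0.2608] [3.136e+00 1.000e-03 1.447e+00] q [ 0.33  0.42 -0.53  1.72  0.25  1.05 -0.41] F [ 0.3  0.5 -0. ] t 4.88
shift cm [-30.94  -4.45  11.08] rot [ 0.003  0.005 -1.746]
```

>>> move_arm(
  series=[
    [[-31,-4.5,11],[0,0,-1.746],100],
    [[-31,-4.5,11],[0,0,-1.746],100],
    [[-31,-4.5,11],[0,0,-1.746],100],
    [[-31,-4.5,11],[0,0,-1.746],100],
    [[-31,-4.5,11],[0,0,-1.746],100],
    [[-31,-4.5,11],[0,0,-1.746],100],
    [[-31,-4.5,11],[0,0,-1.746],100],
    [[-31,-4.5,11],[0,0,-1.746],100],
    [[-31,-4.5,11],[0,0,-1.746],100],
    [[-31,-4.5,11],[0,0,-1.746],100],
    [[-31,-4.5,11],[0,0,-1.746],100],
    [[-31,-4.5,11],[0,0,-1.746],100],
    [[-31,-4.5,11],[0,0,-1.746],100],
    [[-31,-4.5,11],[0,0,-1.746],100],
    [[-31,-4.5,11],[0,0,-1.746],100],
    [[-31,-4.5,11],[0,0,-1.746],100],
  ],
)

```text
clock: 6.22
position: [0.4768, -0.3259, 0.1468]
tool_rot: [3.14, -0.0, -3.091]
force: [-0.7, 1.1, 0.4]
grip_width: 0.0852
finger_force: 0.0
```

```bash
python3 - <<'E'
from h import *
st=bot.observe(); p,d=bot.grab_frame('wrist'); C=cam('wrist',st); P=cloud(C,d); np.savez('w2.npz',p=p,d=d,M=C[3])
for r in bot.trace('wrist','hook')[:2]:
    m=r['mask']&(d>0); Q=P[m]; print(r['conf'],r['bbox'])
    H=m&(p.sum(-1)<160)&(P[...,2]>.012)&(P[...,2]<.03); print(H.sum(),cv2.minAreaRect(P[H][:,:2].astype(np.float32)),np.median(P[H][:,2]))
    q=Q[Q[:,2]>.004]; print('min x end',q[q[:,0].argsort()[:6]].round(4).tolist())
tgt([.4775,-.3276,.003],[np.pi,0,3.193])
save('w2',cv2.resize(p,(800,600)))
E
```

```text
0.96 [66.5, 0.0, 105.3, 121.9]
54 ((0.40296927094459534, -0.47515159845352173), (0.0017240288434550166, 0.0368698313832283), 82.85971069335938) 0.014970387828063175
min x end [[0.3203, -0.475, 0.0109], [0.3207, -0.4752, 0.0121], [0.321, -0.4757, 0.0128], [0.3212, -0.4749, 0.0112], [0.3215, -0.4794, 0.0137], [0.3215, -0.4766, 0.0143]]
0.93 [243.7, 38.9, 273.8, 230.3]
1702 ((0.48124241828918457, -0.32757604122161865), (0.08284766227006912, 0.022893095389008522), 2.140225648880005) 0.0218638947428543
min x end [[0.3425, -0.3311, 0.0113], [0.3428, -0.3319, 0.0125], [0.3432, -0.3337, 0.0138], [0.3432, -0.3328, 0.0141], [0.3432, -0.3284, 0.0117], [0.3436, -0.3301, 0.0127]]
at [ 0.4768 -0.3261  0.1471] [ 3.141 -0.    -3.091] q [ 1.06  0.68 -0.83  1.77  0.6   0.96  1.6 ] F [ 0.   0.3 -0.2] t 6.32
shift cm [-0.06 -0.16 14.41] rot [ 0.    -0.    -0.001]
```

View pics/w2.png

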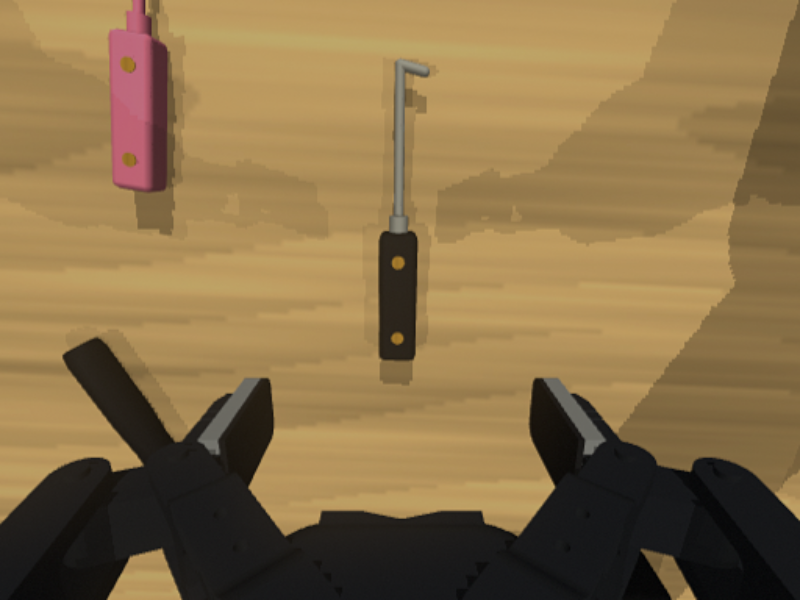

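The close view shows the hook centred in the frame: corner at (398,65), handle at (397,295). I'll descend and grip it.

>>> move_arm(
  series=[
    [[0,-0.1,4],[0,0,0],100],
    [[0,-0.16,8],[0,0,0],90],
    [[0,-0.16,12],[0,0,0],70],
    [[0,-0.16,14],[0,0,0],60],
    [[0,-0.16,14.3],[0,0,0],50],
    [[0,-0.16,14.3],[0,0,0],35],
    [[0,-0.16,14.3],[0,0,0],15],
    [[0,-0.16,14.3],[0,0,0],10],
    [[0,-0.16,14.3],[0,0,0],10],
    [[0,-0.16,14.3],[0,0,0],10],
    [[0,-0.16,14.3],[0,0,0],10],
    [[0,-0.16,14.3],[0,0,0],10],
  ],
  squeeze=70,
)

```text
clock: 7.32
position: [0.4773, -0.3285, 0.0055]
tool_rot: [-3.14, 0.001, -3.088]
force: [-1.4, 0.6, 11.3]
grip_width: 0.0226
finger_force: 72.2
```

```bash
python3 - <<'E'
from h import *
tgt([.4776,-.139,.15],[np.pi,0,1.45])
E
```

```text
at [ 0.4773 -0.3285  0.0055] [-3.140e+00  1.000e-03 -3.088e+00] q [ 0.97  0.87 -0.68  1.83  0.8   0.74  1.46] F [-1.4  0.6 11.3] t 7.32
shift cm [ -1.06  18.9  -14.48] rot [-0.     0.002  1.745]
```

>>> move_arm(
  series=[
    [[0,0,-3],[0,0,0],10],
    [[0,0,-6],[0,0,0],10],
    [[0,2,-10],[0,0,0.1],10],
    [[-1,19,-14.5],[0,0,1.745],10],
    [[-1,19,-14.5],[0,0,1.745],10],
    [[-1,19,-14.5],[0,0,1.745],10],
    [[-1,19,-14.5],[0,0,1.745],10],
    [[-1,19,-14.5],[0,0,1.745],10],
    [[-1,19,-14.5],[0,0,1.745],10],
    [[-1,19,-14.5],[0,0,1.745],10],
    [[-1,19,-14.5],[0,0,1.745],10],
    [[-1,19,-14.5],[0,0,1.745],10],
    [[-1,19,-14.5],[0,0,1.745],10],
    [[-1,19,-14.5],[0,0,1.745],10],
    [[-1,19,-14.5],[0,0,1.745],10],
    [[-1,19,-14.5],[0,0,1.745],10],
    [[-1,19,-14.5],[0,0,1.745],10],
    [[-1,19,-14.5],[0,0,1.745],10],
    [[-1,19,-14.5],[0,0,1.745],10],
  ],
)

```text
clock: 8.9
position: [0.4765, -0.1376, 0.1495]
tool_rot: [3.141, 0.0, 1.455]
force: [1.2, 1.0, -1.4]
grip_width: 0.0221
finger_force: 70.7
```

```bash
python3 - <<'E'
from h import *
st=bot.observe(); p,d=bot.grab_frame('wrist'); C=cam('wrist',st); P=cloud(C,d); np.savez('w3.npz',p=p,d=d,M=C[3])
R=Ro.from_euler('xyz',st['tool_rot']); X=R.inv().apply((P-st['position']).reshape(-1,3)).reshape(P.shape)
r=bot.trace('wrist','hook')[0]; print(r['conf'],r['bbox'])
m=r['mask']&(d>0)&(np.abs(X[...,1])<.03)&(X[...,0]>.03)&(np.abs(X[...,2])<.05); Q=X[m]
for a in np.arange(.04,.15,.01):
    q=Q[(Q[:,0]>a)&(Q[:,0]<=a+.01)]
    if len(q): print(round(a,2),len(q),q.mean(0).round(4),q.min(0).round(4),q.max(0).round(4))
tgt([.4776,-.139,.15],[np.pi,0,1.45])
save('w3',cv2.resize(p,(800,600)))
E
```

```text
0.77 [232.6, 0.0, 283.5, 331.1]
0.04 494 [ 0.0449 -0.0001 -0.0097] [ 0.04   -0.006  -0.0126] [ 0.05   0.006 -0.001]
0.05 271 [ 0.055   0.     -0.0078] [ 0.05   -0.0029 -0.0095] [ 0.06    0.003  -0.0051]
0.06 281 [ 0.065   0.     -0.0077] [ 0.06   -0.0028 -0.01  ] [ 0.0697  0.0029 -0.0052]
0.07 299 [ 0.075   0.     -0.0078] [ 0.0701 -0.0028 -0.0104] [ 0.0798  0.0029 -0.0045]
0.08 325 [ 0.0851  0.0002 -0.0077] [ 0.0801 -0.0027 -0.0098] [ 0.09    0.0033 -0.0046]
0.09 350 [ 0.095   0.0003 -0.0077] [ 0.09   -0.0027 -0.0105] [ 0.1     0.0032 -0.0051]
0.1 365 [ 0.105   0.0003 -0.0077] [ 0.1    -0.0026 -0.0101] [ 0.1099  0.0031 -0.0045]
0.11 284 [ 0.1136  0.0003 -0.0077] [ 0.11   -0.0025 -0.0097] [ 0.1177  0.0035 -0.005 ]
at [ 0.4765 -0.1377  0.1494] [ 3.142 -0.     1.454] q [ 0.5   0.46 -0.44  2.    0.29  0.74 -0.23] F [-0.7 -0.1 -1.3] t 9.0
shift cm [-0.12  0.13 -0.06] rot [ 0.    -0.     0.004]
```

View pics/w3.png

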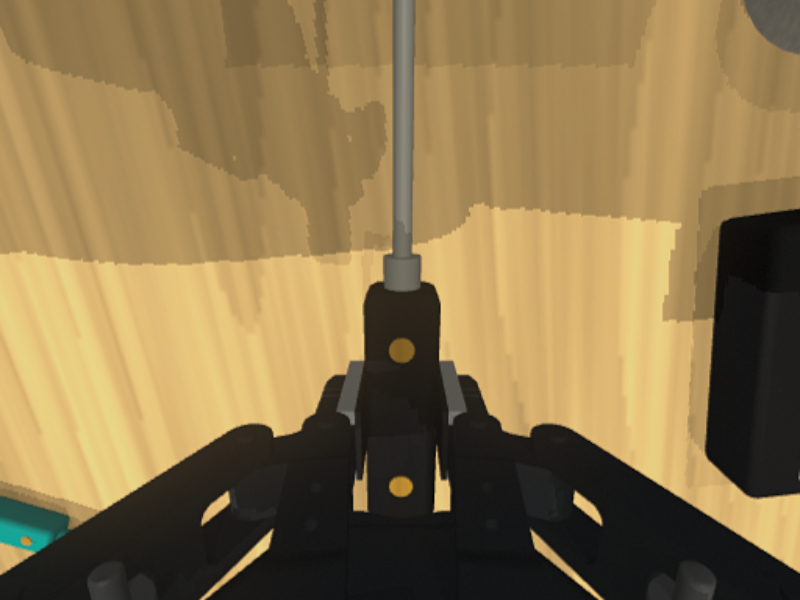

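The rod axis sits centred and straight, about 5.5 mm above the TCP, and the corner is about 132.5 mm ahead. I'll work out the entry, sidestep and draw.

```bash
cat >> h.py <<'E'
M0=np.array([.5223,.0299]); YAW=-.121; XD=np.array([np.cos(YAW),np.sin(YAW)]); YD=np.array([-np.sin(YAW),np.cos(YAW)])
def ch(x,y,z,L=.1325):  # hook corner in mouth frame (mm) -> tool target
    p=M0+XD*x/1000+YD*(y/1000-L); tgt([*p,z/1000-.0057],[np.pi,0,np.pi/2+YAW])
E
python3 - <<'E'
from h import *
ch(-26,-40,29);ch(-26,55,29);ch(-9,55,29)
E
```

```text
at [ 0.4765 -0.1377  0.1494] [ 3.142 -0.     1.454] q [ 0.5   0.46 -0.44  2.    0.29  0.74 -0.23] F [-0.7 -0.1 -1.3] t 9.0
shift cm [-0.06 -0.07 12.61] rot [ 0.    -0.     0.004]
at [ 0.4765 -0.1377  0.1494] [ 3.142 -0.     1.454] q [ 0.5   0.46 -0.44  2.    0.29  0.74 -0.23] F [-0.7 -0.1 -1.3] t 9.0
shift cm [ 9.44 -0.04 12.61] rot [ 0.    -0.     0.004]
at [ 0.4765 -0.1377  0.1494] [ 3.142 -0.     1.454] q [ 0.5   0.46 -0.44  2.    0.29  0.74 -0.23] F [-0.7 -0.1 -1.3] t 9.0
shift cm [ 9.43  1.66 12.61] rot [ 0.    -0.     0.004]
```

Descend to the staging point first and check with the scene camera.

>>> move_arm(
  series=[
    [[0,-0.1,4],[0,0,0.004],10],
    [[0,-0.1,8],[0,0,0.004],10],
    [[0,-0.1,11],[0,0,0.004],10],
    [[0,-0.1,12.6],[0,0,0.004],10],
    [[0,-0.1,12.6],[0,0,0.004],10],
    [[0,-0.1,12.6],[0,0,0.004],10],
  ],
)

```text
clock: 9.5
position: [0.4753, -0.1373, 0.0231]
tool_rot: [-3.14, -0.0, 1.448]
force: [-0.0, -0.2, -1.8]
grip_width: 0.0226
finger_force: 70.7
```

```bash
python3 - <<'E'
from h import *
ch(-26,-40,29); ch(-26,55,29); ch(-9,55,29)
p,d=bot.grab_frame('wrist'); pt,dt=bot.grab_frame('top'); ps,ds=bot.grab_frame('scene')
a=cv2.resize(pt[100:240,170:310],(400,400),interpolation=cv2.INTER_CUBIC); b=cv2.resize(ps[150:270,240:360],(400,400),interpolation=cv2.INTER_CUBIC)
save('stage',np.hstack([a,b]))
print(proj(cam('top'),np.array([*(M0+XD*-.026+YD*-.04),.029])),proj(cam('scene'),np.array([*(M0+XD*-.026+YD*-.04),.029])))
E
```

```text
at [ 0.4753 -0.1373  0.0231] [-3.14  -0.     1.448] q [ 0.4   0.68 -0.32  2.06  0.44  0.47 -0.37] F [-0.  -0.2 -1.8] t 9.5
shift cm [-0.09  0.05 -0.02] rot [-0.001 -0.    -0.002]
at [ 0.4753 -0.1373  0.0231] [-3.14  -0.     1.448] q [ 0.4   0.68 -0.32  2.06  0.44  0.47 -0.37] F [-0.  -0.2 -1.8] t 9.5
shift cm [ 9.41  0.04 -0.01] rot [-0.001 -0.    -0.002]
at [ 0.4753 -0.1373  0.0231] [-3.14  -0.     1.448] q [ 0.4   0.68 -0.32  2.06  0.44  0.47 -0.37] F [-0.  -0.2 -1.8] t 9.5
shift cm [ 9.42  1.74 -0.01] rot [-0.001 -0.    -0.002]
[225.33008592 172.50364886] [285.83813575 203.41388036]
```

View pics/stage.png

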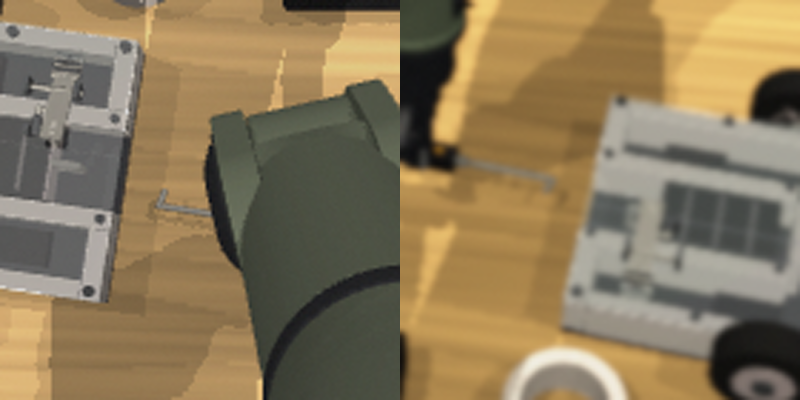

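The corner shows at (158,207) in the top crop, exactly where predicted, with the crank pointing to +x. I'll insert, then sidestep behind the bar.

>>> move_arm(
  series=[
    [[2,0,0],[0,0,0],10],
    [[4,0,0],[0,0,0],10],
    [[6,0,0],[0,0,0],10],
    [[7.5,0,0],[0,0,0],10],
    [[8.7,0,0],[0,0,0],10],
    [[9.4,0,0],[0,0,0],10],
    [[9.4,0,0],[0,0,0],10],
    [[9.4,0.6,0],[0,0,0],10],
    [[9.4,1.2,0],[0,0,0],10],
    [[9.4,1.7,0],[0,0,0],10],
    [[9.4,1.7,0],[0,0,0],10],
  ],
)

```text
clock: 10.57
position: [0.5052, -0.0473, 0.0234]
tool_rot: [3.141, -0.0, 1.445]
force: [0.3, -0.1, -2.1]
grip_width: 0.0222
finger_force: 70.8
```

```bash
python3 - <<'E'
from h import *
ch(-9,55,29); ch(-9,-10,29); pt,dt=bot.grab_frame('top'); ps,ds=bot.grab_frame('scene')
a=cv2.resize(pt[110:190,150:230],(400,400),interpolation=cv2.INTER_CUBIC); b=cv2.resize(ps[170:250,260:340],(400,400),interpolation=cv2.INTER_CUBIC)
save('in',np.hstack([a,b]))
E
```

```text
at [ 0.5052 -0.0473  0.0234] [ 3.141 -0.     1.445] q [ 0.2   0.68 -0.3   2.03  0.42  0.48 -0.54] F [ 0.3 -0.1 -2.1] t 10.57
shift cm [ 0.12 -0.14  0.01] rot [ 0.001 -0.    -0.005]
at [ 0.5052 -0.0473  0.0234] [ 3.141 -0.     1.445] q [ 0.2   0.68 -0.3   2.03  0.42  0.48 -0.54] F [ 0.3 -0.1 -2.1] t 10.57
shift cm [-6.38 -0.11  0.01] rot [ 0.001 -0.    -0.005]
```

View pics/in.png

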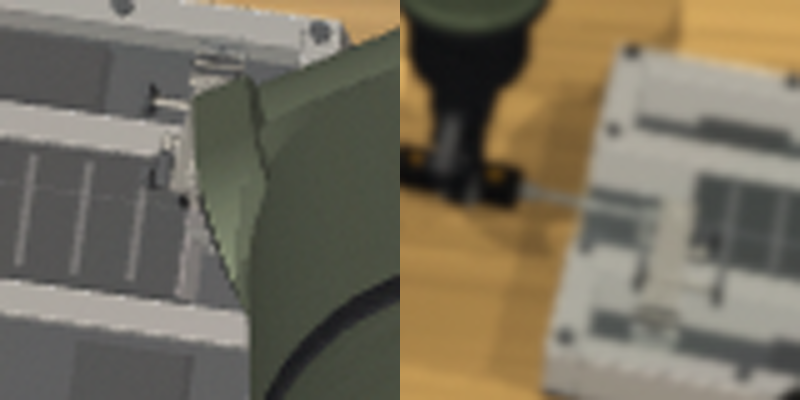

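The crank is behind the bar and nothing is loaded yet. I'll draw gently and check for the pack's drag.

>>> move_arm(
  series=[
    [[-0.5,-0.1,0],[0,0,0],10],
    [[-1,-0.1,0],[0,0,0],10],
    [[-1.5,-0.1,0],[0,0,0],10],
    [[-2,-0.1,0],[0,0,0],10],
    [[-2.5,-0.1,0],[0,0,0],10],
    [[-3,-0.1,0],[0,0,0],10],
    [[-3.5,-0.1,0],[0,0,0],10],
    [[-4,-0.1,0],[0,0,0],10],
  ],
)

```text
clock: 11.33
position: [0.498, -0.0864, 0.0233]
tool_rot: [-3.142, -0.0, 1.447]
force: [0.6, 2.3, -1.6]
grip_width: 0.0219
finger_force: 70.8
```

```bash
python3 - <<'E'
from h import *
p,d=bot.grab_frame('wrist'); ps,ds=bot.grab_frame('scene')
for n in('scene','wrist'):
    for t in ('pack','pack_bar'): print(n,t,[(round(r['conf'],2),np.round(r['bbox'])) for r in bot.find_in(n,t)[:2]])
b=cv2.resize(ps[165:255,240:330],(400,400),interpolation=cv2.INTER_CUBIC)
save('pull1',np.hstack([cv2.resize(p[:200,130:384],(400,315)),b[:315]]))
ch(-9,15,28);ch(-9,-70,23.5);ch(-9,-142,21)
E
```

```text
scene pack []
scene pack_bar []
wrist pack [(0.63, array([271.,   2., 286.,  10.]))]
wrist pack_bar []
at [ 0.4981 -0.0858  0.0233] [-3.142  0.     1.447] q [ 0.28  0.68 -0.31  2.04  0.43  0.48 -0.47] F [-0.4  0.4 -1.2] t 11.63
shift cm [0.03 0.11 0.1 ] rot [-0.     0.    -0.003]
at [ 0.4981 -0.0858  0.0233] [-3.142  0.     1.447] q [ 0.28  0.68 -0.31  2.04  0.43  0.48 -0.47] F [-0.4  0.4 -1.2] t 11.63
shift cm [-8.47  0.13  0.55] rot [-0.     0.    -0.003]
at [ 0.4981 -0.0858  0.0233] [-3.142  0.     1.447] q [ 0.28  0.68 -0.31  2.04  0.43  0.48 -0.47] F [-0.4  0.4 -1.2] t 11.63
shift cm [-15.67   0.16   0.8 ] rot [-0.     0.    -0.003]
```

View pics/pull1.png

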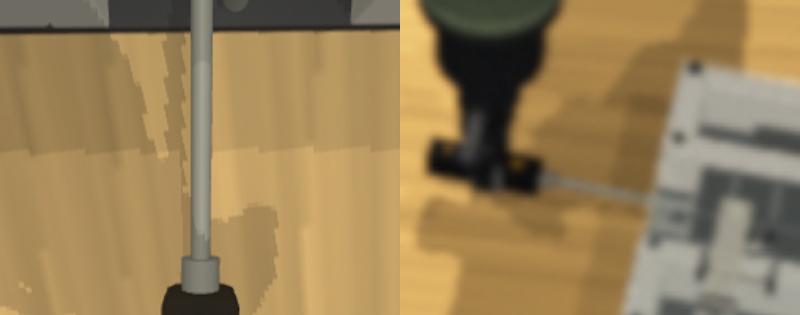

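The wrist crop shows the drawbar at (235,3), following the hook. I'll carry on drawing, lowering slowly towards the tipping point.

>>> move_arm(
  series=[
    [[-0.6,0.1,0.1],[0,0,0],10],
    [[-1.2,0.1,0.1],[0,0,0],10],
    [[-1.8,0.1,0.1],[0,0,0],10],
    [[-2.4,0.1,0.2],[0,0,0],10],
    [[-3,0.1,0.2],[0,0,0],10],
    [[-3.6,0.1,0.2],[0,0,0],10],
    [[-4.2,0.1,0.3],[0,0,0],10],
    [[-4.8,0.1,0.3],[0,0,0],10],
    [[-5.4,0.1,0.4],[0,0,0],10],
    [[-6,0.1,0.4],[0,0,0],10],
    [[-6.6,0.1,0.5],[0,0,0],10],
    [[-7.2,0.1,0.5],[0,0,0],10],
    [[-7.6,0.1,0.5],[0,0,0],10],
  ],
)

```text
clock: 12.72
position: [0.4894, -0.1624, 0.0182]
tool_rot: [-3.141, 0.0, 1.446]
force: [-0.2, 2.3, -0.6]
grip_width: 0.0222
finger_force: 70.9
```

```bash
python3 - <<'E'
from h import *
st=bot.observe(); p,d=bot.grab_frame('wrist'); C=cam('wrist',st); P=cloud(C,d)
for r in bot.trace('wrist','pack')[:2]:
    m=r['mask']&(d>0); Q=P[m]; L=np.c_[(Q[:,:2]-M0)@XD,(Q[:,:2]-M0)@YD,Q[:,2]]*1000; print(round(r['conf'],2),np.round(r['bbox']),np.percentile(L,[2,50,98],axis=0).round(1).tolist())
save('w5',cv2.resize(p,(640,480)))
ch(-9,-70,23.5);ch(-9,-142,21)
E
```

```text
at [ 0.4893 -0.1625  0.0182] [-3.141e+00  1.000e-03  1.445e+00] q [ 0.44  0.7  -0.32  2.01  0.44  0.49 -0.33] F [ 0.1 -0.2 -1.6] t 12.82
shift cm [-0.75  0.06  0.04] rot [-0.     0.001 -0.004]
at [ 0.4893 -0.1625  0.0182] [-3.141e+00  1.000e-03  1.445e+00] q [ 0.44  0.7  -0.32  2.01  0.44  0.49 -0.33] F [ 0.1 -0.2 -1.6] t 12.82
shift cm [-7.95  0.09  0.3 ] rot [-0.     0.001 -0.004]
```

View pics/w5.png

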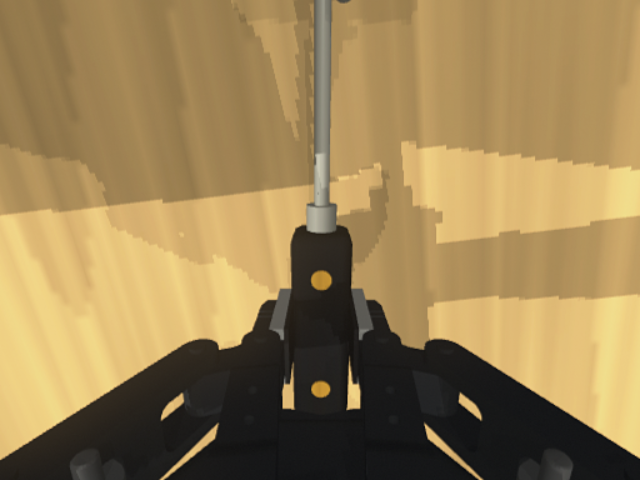

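The bar stays with the hook at (343,0). That was my tenth picture, so from here I work by numbers. Drawing over the step.

>>> move_arm(
  series=[
    [[-0.4,0.1,0],[0,0,0],10],
    [[-0.8,0.1,0],[0,0,0],10],
    [[-1.2,0.1,0.05],[0,0,0],10],
    [[-1.6,0.1,0.1],[0,0,0],10],
    [[-2,0.1,0.2],[0,0,0],10],
    [[-2.5,0.1,0.2],[0,0,0],10],
    [[-3,0.1,0.3],[0,0,0],10],
    [[-3.5,0.1,0.3],[0,0,0],10],
    [[-4,0.1,0.3],[0,0,0],10],
    [[-4.5,0.1,0.3],[0,0,0],10],
    [[-5,0.1,0.3],[0,0,0],10],
    [[-5.5,0.1,0.3],[0,0,0],10],
    [[-6,0.1,0.3],[0,0,0],10],
  ],
)

```text
clock: 13.9
position: [0.4833, -0.2215, 0.0154]
tool_rot: [3.141, -0.0, 1.447]
force: [1.4, 5.1, 3.3]
grip_width: 0.0222
finger_force: 71.3
```

```bash
cat >> h.py <<'E'
def pack():
    for n in('top','scene'):
        p,d=bot.grab_frame(n); P=cloud(cam(n),d)
        L=np.concatenate([((P[...,:2]-M0)@np.c_[XD,YD]),P[...,2:]],-1)*1000
        m=(abs(L[...,0])<60)&(L[...,1]>-175)&(L[...,1]<-3)&(L[...,2]>33)&(L[...,2]<56)&(p.max(-1)<110)
        Q=L[m]; print(n,m.sum())
        if m.sum()>20: print(np.percentile(Q,[2,50,98],axis=0).round(1).tolist(), cv2.minAreaRect(Q[:,:2].astype(np.float32)), 'plane',np.linalg.lstsq(np.c_[Q[:,:2],np.ones(len(Q))],Q[:,2],rcond=None)[0].round(3))
        for r in bot.find_in(n,'pack')[:2]: print('  net',round(r['conf'],2),np.round(r['bbox']))
E
python3 - <<'E'
from h import *
pack(); ch(-9,-142,21)
E
```

```text
top 1061
[[-34.0, -102.7, 37.5], [0.5, -53.7, 43.8], [35.2, -4.9, 49.3]] ((0.9357528686523438, -62.68745040893555), (119.25652313232422, 72.32584381103516), 89.84519958496094) plane [5.0000e-03 8.2000e-02 4.8172e+01]
  net 0.68 [214. 148. 259. 178.]
  net 0.51 [270.  20. 341. 105.]
scene 666
[[-34.1, -106.1, 34.6], [6.0, -55.0, 44.2], [37.0, -6.6, 51.3]] ((2.21014404296875, -56.977230072021484), (76.97189331054688, 106.83088684082031), 0.8613309264183044) plane [-4.200e-02  7.300e-02  4.841e+01]
  net 0.86 [264. 198. 296. 226.]
at [ 0.4829 -0.2217  0.0152] [-3.141e+00  1.000e-03  1.446e+00] q [ 0.56  0.73 -0.33  1.97  0.45  0.52 -0.21] F [-0.5 -0.1 -1.1] t 14.1
shift cm [-2.   -0.02 -0.01] rot [-0.     0.001 -0.004]
```

The pack is tilted 0.08 rad over the step with its front face at -106 mm. Another 20 mm will bring it out.

>>> move_arm(
  series=[
    [[-0.3,0,0],[0,0,0],10],
    [[-0.6,0,0],[0,0,0],10],
    [[-0.9,0,0],[0,0,0],10],
    [[-1.2,0,0],[0,0,0],10],
    [[-1.5,0,0],[0,0,0],10],
    [[-1.8,0,0],[0,0,0],10],
    [[-2.1,0,0],[0,0,0],10],
    [[-2.1,0,0],[0,0,0],10],
    [[-2.1,0,0],[0,0,0],10],
  ],
)

```text
clock: 14.85
position: [0.4804, -0.2425, 0.0152]
tool_rot: [-3.141, 0.0, 1.446]
force: [0.7, 0.4, -0.3]
grip_width: 0.022
finger_force: 70.9
```

```bash
python3 - <<'E'
from h import *
pack(); ch(-9,-142,21)
E
```

```text
top 1122
[[-33.8, -123.6, 36.2], [0.6, -71.3, 39.9], [35.4, -18.4, 43.4]] ((1.0046310424804688, -78.24473571777344), (125.7078628540039, 72.17290496826172), 89.74465942382812) plane [4.0000e-03 1.0000e-03 3.9897e+01]
  net 0.76 [218. 149. 269. 180.]
scene 670
[[-33.6, -125.2, 34.2], [4.3, -71.7, 40.8], [38.0, -20.6, 45.7]] ((1.6221961975097656, -73.5694808959961), (109.01322174072266, 77.30403137207031), 89.2764892578125) plane [-1.600e-02  2.000e-03  4.078e+01]
  net 0.74 [255. 197. 295. 224.]
at [ 0.4805 -0.2421  0.0152] [-3.141  0.     1.447] q [ 0.6   0.73 -0.34  1.95  0.45  0.53 -0.17] F [-0.1 -0.1 -1.7] t 15.05
shift cm [ 0.05 -0.04 -0.01] rot [-0.     0.    -0.003]
```

The pack stands flat, spanning 17 to 126 mm outside the mouth. To unhook: nudge forward, sidestep, withdraw.

>>> move_arm(
  series=[
    [[0.3,0,0],[0,0,0],10],
    [[0.6,0,0],[0,0,0],10],
    [[0.6,0,0],[0,0,0],10],
    [[0.6,-0.5,0],[0,0,0],10],
    [[0.6,-1,0],[0,0,0],10],
    [[0.6,-1.5,0],[0,0,0],10],
    [[0.6,-1.9,0],[0,0,0],10],
    [[0.6,-1.9,0],[0,0,0],10],
    [[0,-1.9,0],[0,0,0],10],
    [[-1,-1.9,0],[0,0,0],10],
    [[-2,-1.9,0],[0,0,0],10],
    [[-3,-1.9,0],[0,0,0],10],
    [[-4,-1.9,0],[0,0,0],10],
    [[-5,-1.9,0],[0,0,0],10],
    [[-6,-1.9,0],[0,0,0],10],
  ],
)

```text
clock: 16.3
position: [0.454, -0.3005, 0.0152]
tool_rot: [-3.141, -0.0, 1.446]
force: [0.1, 0.6, -1.0]
grip_width: 0.0225
finger_force: 70.8
```

```bash
python3 - <<'E'
from h import *
pack()
p,d=bot.grab_frame('top'); P=cloud(cam('top'),d)
# where will hook lie: lay here lower, further back 3cm
tgt([.46,-.33,.0055],[np.pi,0,1.447])
E
```

```text
top 1128
[[-33.9, -124.2, 36.2], [0.5, -71.5, 39.9], [35.3, -18.3, 43.5]] ((0.7318611145019531, -83.81129455566406), (136.27288818359375, 72.18824005126953), 89.3375244140625) plane [2.0000e-03 1.0000e-03 3.9991e+01]
  net 0.76 [220. 149. 269. 181.]
  net 0.31 [198.  60. 237. 100.]
scene 661
[[-33.0, -124.6, 34.8], [4.1, -72.1, 40.6], [37.0, -20.6, 45.1]] ((1.9577140808105469, -72.60337829589844), (73.78340148925781, 108.53855895996094), 0.8332386016845703) plane [-1.6000e-02 -7.0000e-03  4.0008e+01]
  net 0.96 [250. 193. 294. 227.]
at [ 0.4544 -0.2987  0.0153] [ 3.142 -0.     1.447] q [ 0.72  0.74 -0.35  1.94  0.46  0.54 -0.06] F [ 0.9  0.4 -2.1] t 16.55
shift cm [-3.04  0.94  0.97] rot [ 0. -0.  0.]
```

The pack didn't move. I'll draw back another 5 cm, lay the hook down, release and lift.

>>> move_arm(
  series=[
    [[-2,0,0],[0,0,0],10],
    [[-4,0,0],[0,0,0],10],
    [[-5,0,0],[0,0,0],10],
    [[-5,0,0.4],[0,0,0],10],
    [[-5,0,0.7],[0,0,0],10],
    [[-5,0,0.9],[0,0,0],10],
    [[-5,0,1],[0,0,0],10],
    [[-5,0,1],[0,0,0],10],
    [[-5,0,1],[0,0,0],30],
    [[-5,0,1],[0,0,0],50],
    [[-5,0,0.9],[0,0,0],70],
    [[-5,0,0.8],[0,0,0],80],
    [[-5,0,0.6],[0,0,0],90],
    [[-5,0,-1],[0,0,0],100],
    [[-5,0,-4],[0,0,0],100],
    [[-5,0,-8],[0,0,0],100],
    [[-5,0,-12],[0,0,0],100],
    [[-5,0,-16],[0,0,0],100],
    [[-5,0,-20],[0,0,0],100],
    [[-5,0,-20],[0,0,0],100],
  ],
)

```text
clock: 18.22
position: [0.4506, -0.35, 0.2227]
tool_rot: [3.133, 0.005, 1.447]
force: [0.2, -0.5, -0.1]
grip_width: 0.0851
finger_force: 0.0
```

```bash
python3 - <<'E'
from h import *
pack()
st=bot.observe(); print(st['force'],st['grip_width'],st['clock'])
for n in('wrist','scene','top'):
    p,d=bot.grab_frame(n); P=cloud(cam(n,st),d)
    for r in bot.trace(n,'hook')[:4]:
        m=r['mask']&(d>0); Q=P[m]; Q=Q[np.abs(Q[:,2])<.06]; print(n,round(r['conf'],2),np.round(r['bbox']),np.percentile(Q,[5,50,98],axis=0).round(3).tolist() if len(Q) else '')
for t in('transmitter','tape','screwdriver'):
    for r in bot.trace('top',t)[:1]: print(t,np.round(r['bbox']),np.median(P[r['mask']&(d>0)],0).round(3))
u,v=proj(cam('top'),np.array([.6215,.0783,.057])).round().astype(int); print('pad z',np.median(P[v-2:v+3,u-2:u+3,2]))
E
```

```text
top 1134
[[-33.9, -124.6, 36.2], [0.5, -71.8, 39.9], [35.3, -18.4, 43.4]] ((0.858856201171875, -83.8680191040039), (136.16592407226562, 72.2149429321289), 89.36399841308594) plane [2.0000e-03 2.0000e-03 3.9998e+01]
  net 0.7 [216. 148. 272. 182.]
  net 0.32 [ 66.  84. 221. 214.]
scene 664
[[-33.7, -124.7, 34.7], [4.4, -71.8, 40.3], [37.4, -20.3, 45.7]] ((1.3094825744628906, -73.26419830322266), (108.99613952636719, 77.22566986083984), 89.72362518310547) plane [-1.2000e-02  2.0000e-03  4.0552e+01]
  net 0.97 [249. 195. 293. 225.]
[ 0.19524446 -1.07825371 -0.8032892 ] 0.08552311386070846 18.4167
wrist 0.93 [121. 262. 248. 283.] [[0.322, -0.495, 0.001], [0.376, -0.478, 0.021], [0.42, -0.463, 0.023]]
wrist 0.68 [  3. 142. 118. 200.] [[0.148, -0.348, 0.008], [0.178, -0.301, 0.018], [0.265, -0.276, 0.023]]
wrist 0.59 [249.  48. 272. 207.] [[0.437, -0.386, 0.012], [0.453, -0.33, 0.021], [0.473, -0.218, 0.023]]
scene 0.84 [172. 182. 224. 196.] [[0.439, -0.39, 0.003], [0.456, -0.343, 0.019], [0.471, -0.222, 0.027]]
scene 0.79 [146. 156. 158. 179.] [[0.343, -0.498, 0.007], [0.387, -0.483, 0.021], [0.425, -0.473, 0.027]]
scene 0.72 [252. 200. 292. 225.] [[0.485, -0.099, 0.009], [0.526, -0.048, 0.04], [0.555, 0.01, 0.045]]
scene 0.64 [195. 118. 228. 148.] [[0.119, -0.353, 0.003], [0.163, -0.295, 0.019], [0.268, -0.267, 0.026]]
top 0.88 [299. 180. 369. 195.] [[0.437, -0.387, 0.012], [0.452, -0.339, 0.02], [0.468, -0.219, 0.025]]
top 0.73 [318. 261. 356. 322.] [[0.118, -0.342, 0.008], [0.158, -0.291, 0.02], [0.263, -0.264, 0.025]]
transmitter [270.  24. 337. 104.] [ 0.771 -0.207  0.05 ]
tape [ 62.  81. 218. 212.] [0.542 0.2   0.056]
screwdriver [390. 103. 414. 146.] [ 0.611 -0.491  0.018]
pad z 0.05671204477009195
```

The hook lies flat and clear, the pack is upright, the latch is released, and the bystanders are untouched. Handing in.

```bash
python3 -c "
from workcell import bot
print(bot.job_done())"
```

```text
the job is handed in; nothing more can be done
None
```

I handed the job in at about 18 s: the latch has snapped over, the pack stands upright on the bench 17 mm outside the mouth, the draw hook lies flat and clear of pack and robot, and nothing but the hook touched the pack. The transmitter, tape and screwdriver were never approached; in the last look the transmitter read as at the start, but the screwdriver was only partly recognised and the tape was not picked out.

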